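Swing a slide magazine behind the guide post into a scanner's loading bay

ROBOT

A 6-joint arm with a two-finger parallel gripper is mounted at the origin on the work surface. World frame = base frame: x ahead of the robot, y to its left, z up, the work surface at z = 0. Lengths are in mm, angles in rad, forces in N, time in s.
With the tool pointing down it reaches from about 275 to 750 mm from the base axis. Payload 10.2 kg.
Tool frame: the origin (TCP) lies between the finger pads; the fingertips stand 8 mm ahead of it and the grasp point (between the pads) lies 11 mm behind it; z points along the fingers, x is the direction in which the jaws open and shut, and the axes are right-handed (so a half turn about z gives the same grasp; the last joint's range is limited). The gripper opens to 85 mm and grips with 20 to 120 N. Pads are 22 mm wide; open, the fingers measure 114 mm over their backs; the gripper's body (76 mm by 85 mm) begins 54 mm behind the grasp point. The pads swing forward as they close: fully open they stand 13 mm farther back than shut.
Start: joints at [0.912, 0.313, 1.498, -0, 1.331, -0.223], TCP at [221.634, 475.93, 239.294] pointing down, gripper open.
Joint ranges: [-2.94, 2.94], [-0.97, 2.17], [0.19, 2.56], [-1.23, 4.37], [0.02, 3.11], [-2.88, 2.88]. Speed limits (rad/s): [2.39, 2.39, 3.01, 3.14, 3.14, 3.14].

INTERFACE

Orientations are given as a unit quaternion [w, x, y, z].
In Python, from rig import sense, eyes, ctrl gives the robot as it stands.
- The arm moves only by the tool move_arm, never from a script. Its argument "rows" is a list that holds one entry, the list of rows, each a list of 5 numbers: the shift along the tool's x, y, z in mm, then the turn about the tool's z in units of 6 degrees (1.0 is 6 degrees), then the gripper command: -1 is shut, 1 is fully open, values between are in proportion. In form: [[[dx, dy, dz, roll, jaw], ...]]. A call has 1 to 12 rows; each row is the pose to reach, as a shift and turn from the pose measured when the call began, along the tool's axes at that moment; what a row does not reach only later rows make up. A row lasts 1/8 s, in which the tool goes at most 62.5 mm and 10.7 degrees, less where a joint would pass 70% of its speed; a pose out of reach is approached as far as the arm can. A call with a gripper value outside its range is refused whole. The fingers move at their own pace and stop on an object; "squeeze" is the grip in N (left out, the last holds). Time passes only in rows, so rows that repeat a pose let the fingers close. It gives the time, the measured TCP pose, the force and the opening at its end, in the units of the state.
- sense(): the state, without advancing time (a new reading comes with each control period).
- eyes.capture(name): name is "side" or "top" or "wrist"; returns a dict with "color" (420x560x3 uint8, blue, green, red), "vertical_fov" (degrees; the focal length in pixels is half the picture's height over the tangent of half this angle, whatever the lens; pixels are square), "cx", "cy" (the principal point, pixels), "xyz" and "attitude" of the camera in the world. Camera axes: x right, y down, z forward; pixel columns grow to the right and rows downward; lengths in mm; the calibration is good to about 2 mm. A picture is of the moment at which its call begins. There is no depth.
- ctrl.finish_job(): hands the job in, once; it reports no verdict.
The state is a dict: "time_s": time; "joints": joint angles; "dq": joint speeds; "tau": joint torques, N m; "eef_pos": TCP position; "ee_rot": TCP orientation; "force": force on the tool from outside, world axes, zero at the start; "wrist_torque": the same for the moment, N m; "grip_width": opening from 0.0 (shut) to 1.0 (fully open).
Only numpy, scipy, OpenCV 4.12 (cv2) and the standard library are available. Lean on these libraries where they do the work, as an engineer would, in place of code of your own. Each camera call takes 0.05 s, during which the arm holds its last target. There are 200 camera calls.

TASK

Load the long slide magazine into the scanner's loading bay by pushing it along the bench with the fingertips, never lifting it: angle its blue nose end in behind the guide post, then swing the other end in, until the magazine lies inside the bay flat against the back stop along its whole length. Leave everything else on the bench where it stands, and finish with the hand clear.

Things in the scene. Friction and masses are not known exactly. Their poses are not given: they have to be found in the camera images.
- magazine: White slide magazine, a plain bar 36 mm wide (own x), 250 mm long (own y), 30 mm high, with glass slide edges rising 8 mm above its top; nose end (own +y) blue. Origin: centre of the underside; z up. About 0.3 to 0.5 kg, loose on the bench, slides when pushed. Starts in front of the bay, roughly parallel to it, nose to the robot's left and short of the post.
- nose (a point): centre of the bottom edge of the magazine's blue nose end face (125 mm along own +y from the middle)
- tail (a point): centre of the bottom edge of the magazine's white tail end face (125 mm along own -y)
- scanner: White slide scanner with blue trim, fixed. Origin: on the bench, at the middle of the face of the bay's upright back stop; own +x points into the scanner, own +y along the stop to the left, z up. The stop is the flat front of a grey deck 34 mm high, 440 mm long, 110 mm deep; behind the deck the housing rises to 153 mm.
- bay (a point): Centre of the loading bay's blue floor, 27 mm in front of the stop, axes as the scanner's. The floor is flush with the bench, front open, 320 mm long (own y -160 to +160) between two blue end cheeks, each 10 mm thick, 30 mm high, standing out 30 mm from the stop.
- post: Fixed upright steel guide post with a yellow band, 20 mm in diameter, 45 mm high, in the mouth of the bay near its left end; origin at the centre of its foot, axes parallel to the scanner's. 56 to 62 mm are free between the post and the back stop. It blocks the magazine from going straight in.
- oil_bottle: amber bottle, 28 mm diameter, 55 mm high, loose, to be left alone; origin under its centre
- objective: steel microscope objective standing up, 30 mm diameter, 44 mm high, loose, to be left alone; origin under its centre
- jar: jar with a red lid, 44 mm diameter, 50 mm high, loose, to be left alone; origin under its centre
- dish: clear closed dish, 90 mm diameter, 15 mm high, loose, to be left alone; origin under its centre
- slide_box: white box 60 x 85 x 30 mm with a green spot, loose, to be left alone; origin under its centre
- torch: black and silver pocket torch lying down, 122 mm long, 26 mm thick, loose, to be left alone; origin under it, 50 mm from its black end; own x along it to the silver end
There are look-alikes about, which are no part of the job. What is shaped like the post but purple is not meant.

How it is judged (in metres and radians):
On the way:
1. the blue nose end has been angled in behind the guide post (past it, between it and the back stop) (y of nose in the frame of post above 0 m and x of nose in the frame of post above 0.01 m), for 0.1 s.
At the end, for the whole second after the job is handed in: The magazine lies flat on the bench and at rest, between the two end cheeks of the bay, nose behind the post, with both its ends within 7 mm of the back stop (x of each of nose, tail in the frame of scanner above -0.025 m and y of nose in the frame of scanner below 0.164 m and y of tail in the frame of scanner above -0.164 m and y of nose in the frame of post above 0 m and height (world z) of magazine below 0.006 m and angle between magazine's own z axis and vertical below 0.08 rad and linear speed of magazine below 0.02 m/s); the robot touches nothing.
It fails at once if the magazine is lifted off the bench or tipped (its origin over 10 mm up or tilted more than 12 degrees) (height (world z) of magazine above 0.01 m or angle between magazine's own z axis and vertical above 0.21 rad).
It fails at once if a bystander (bottle, objective, jar, dish, slide box or torch) is moved more than 25 mm or tipped over (distance of any of oil_bottle, objective, jar, dish, slide_box, torch from where it was at the start of the episode above 0.025 m or angle between any of oil_bottle, objective, jar, dish, slide_box, torch's own z axis and vertical above 0.5 rad).
It also fails if it takes over 64 s, if anything falls off the work surface, if the arm or the gripper's body presses on something with over 40 N, if the wrist force passes 120 N, or if a joint passes its speed limit or range.

## Working session

There is one attempt and no reset: what is moved stays moved. The work goes in short steps, Python scripts to look and compute and a tool call to move; the robot and the scene stay as the last step left them, time stands still between calls to the robot, and variables do not carry over. Pictures are saved under pics/ and viewed, about 8 in all and at most 12, crops included, and the job is handed in when it is done.

Besides the shell and the picture viewer there is one more tool, called after ">>>" as name(argument=value, ...), one argument or row to a line, values as JSON. move_arm: Moves the arm, as the interface text tells. Its arguments: {"type":"object","properties":{"rows":{"type":"array","items":{"type":"array","items":{"type":"array","items":{"type":"number"}}}},"squeeze":{"type":"number"}},"required":["rows"]}

```bash
mkdir -p pics; cat > h.py <<'E'
import numpy as np, cv2
from rig import sense, eyes, ctrl
from scipy.spatial.transform import Rotation as R
def cap(n,f=None):
    c=eyes.capture(n)
    if f: cv2.imwrite('pics/'+f,c['color'])
    return c
def rot(a):
    a=np.array(a,float)
    return a if a.shape==(3,3) else R.from_quat(a[[1,2,3,0]]).as_matrix()
def ray(c,u,v):
    f=c['color'].shape[0]/2/np.tan(np.radians(c['vertical_fov'])/2)
    d=np.array([(u-c['cx'])/f,(v-c['cy'])/f,1.])
    return np.array(c['xyz'],float),rot(c['attitude'])@d
def onz(c,u,v,z=0):
    o,d=ray(c,u,v); return (o+d*(z-o[2])/d[2])[:2]
def proj(c,p):
    f=c['color'].shape[0]/2/np.tan(np.radians(c['vertical_fov'])/2)
    q=rot(c['attitude']).T@(np.array(p,float)-np.array(c['xyz'],float))
    return c['cx']+f*q[0]/q[2], c['cy']+f*q[1]/q[2]
E
python3 - <<'E'
from h import *
s=sense(); print(s['eef_pos'],s['ee_rot'],s['force'],s['time_s'])
a=cap('top','top1.png'); b=cap('side','side1.png')
for c in(a,b): print({k:c[k] for k in c if k!='color'})
E
```

```text
[221.46146841 475.73292737 238.72478029] [ 2.06471680e-04  8.43241679e-01  5.37534234e-01 -6.13794162e-04] [-0.54925709 -0.79025904 -0.08693266] 0.0
{'vertical_fov': 54.21320718790409, 'cx': 282.190175680889, 'cy': 212.91613099893212, 'xyz': array([ 297.43359434,  -33.7668544 , 1282.05127578]), 'attitude': array([-0.06422159,  0.71460084, -0.69370087,  0.06324818])}
{'vertical_fov': 55.858467179680204, 'cx': 281.37298504464917, 'cy': 212.2236879992724, 'xyz': array([ 433.63545123, 1009.33155692,  664.59196971]), 'attitude': array([ 0.01540524, -0.04172968,  0.86710361, -0.49613772])}
```

View pics/top1.png

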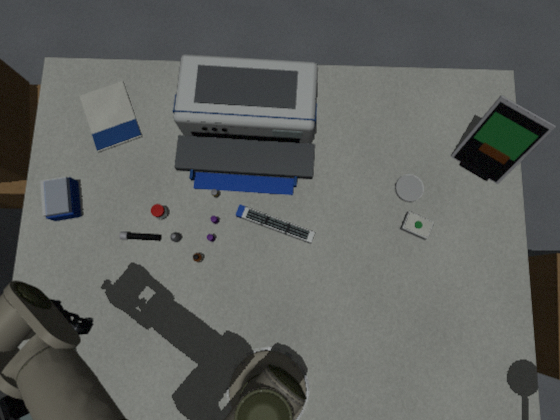

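View pics/side1.png

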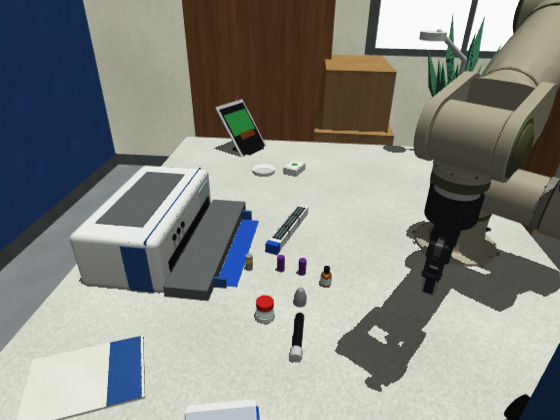

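The top view shows the scanner with its bay at (245,183), the post at (215,193), and the magazine from (238,211) to (312,237). The purple posts are at (214,219) and (211,238), the bottle at (199,257), the objective at (176,237), the jar at (158,211) and the torch at (140,237). The side view agrees. I'll zoom in for exact points.

```bash
python3 - <<'E'
import cv2,numpy as np
a=cv2.imread('pics/top1.png')[125:265,165:325]; b=cv2.imread('pics/side1.png')[190:310,160:320]
a=cv2.resize(a,None,fx=5,fy=4.2857,interpolation=cv2.INTER_CUBIC)
cv2.imwrite('pics/za.png',a)
b=cv2.resize(b,None,fx=5,fy=5,interpolation=cv2.INTER_CUBIC); cv2.imwrite('pics/zb.png',np.clip(b*1.3,0,255).astype('uint8'))
E
```

```text
(no output)
```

View pics/za.png

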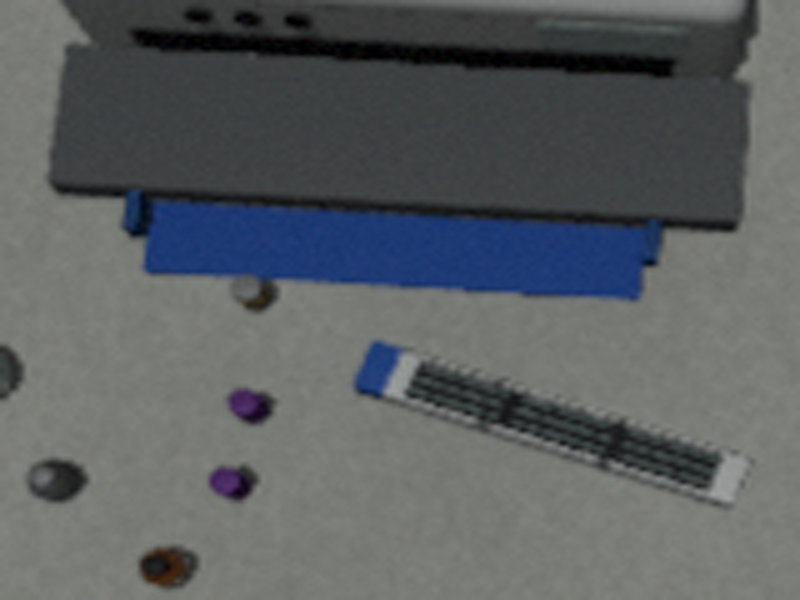

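View pics/zb.png

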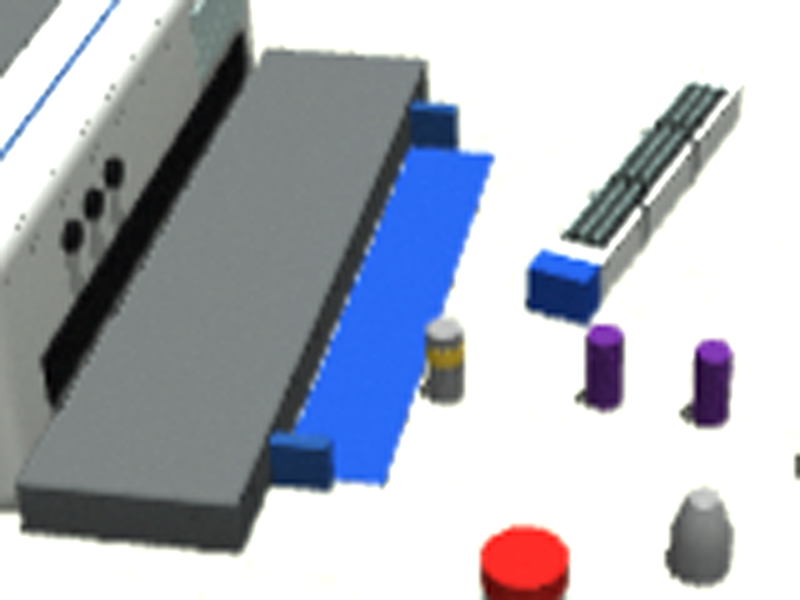

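Both zooms show clear features: deck front edge, floor corners, post top and foot, magazine corners. Next I turn these into positions.

```bash
python3 - <<'E'
from h import *
a=cap('top'); b=cap('side')
T=lambda u,v,z:onz(a,165+u/5,125+v/4.2857,z)
S=lambda u,v,z:onz(b,160+u/5,190+v/5,z)
np.set_printoptions(precision=1,suppress=True)
dl,dr=T(52,188,34),T(738,226,34); print('deck front',dl,dr,np.linalg.norm(dl-dr))
print('deck side  ',S(240,496,34),S(427,62,34))
fl,fr=T(146,272,0),T(640,298,0); print('floor front',fl,fr,np.linalg.norm(fl-fr)); print('floor side',S(385,485,0),S(492,155,0))
print('post top T',T(248,288,45),'S',S(445,328,45), 'foot S',S(445,395,0))
d=fr-fl; yb=-d/np.linalg.norm(d); print('bay y axis deg',np.degrees(np.arctan2(yb[1],yb[0])))
for n,p in dict(noseL=(375,341),noseR=(356,390),tailL=(748,460),tailR=(730,508)).items(): print(n,T(*p,30))
print('side nose',S(532,255,30),S(600,268,30),'tail',S(742,88,30))
for n,p in dict(pur1=(246,404,45),pur2=(229,482,45),bottle=(162,567,55),obj=(55,478,30)).items(): print(n,T(*p))
print('jar',onz(a,158,211,50),'torch',onz(a,122,236,13),onz(a,161,237,13))
print('cheeks T',T(652,240,30),T(135,212,30))
E
```

```text
deck front [656.2 312.1] [ 640.3 -120.8] 433.2114101675359
deck side   [658.5 315.9] [ 640.7 -108.6]
floor front [602.7 256.2] [592.2 -61.3] 317.74689703070055
floor side [600.8 263. ] [590.7 -53.3]
post top T [582.  182.2] S [580.9 190.4] foot S [582.3 189.3]
bay y axis deg 88.1087253329896
noseL [548.4 103.4]
noseR [511.9 113.5]
tailL [ 468.2 -130.1]
tailR [ 433.3 -119.6]
side nose [546.7  97.9] [507.6 106.4] tail [ 434.7 -104.7]
pur1 [497.2 178.4]
pur2 [441.1 185.4]
bottle [379.4 219.9]
obj [442.5 294.9]
jar [516.9 350.6] torch [441.2 467.4] [441.7 345.9]
cheeks T [629.2 -67.2] [640.7 259.5]
```

>>> move_arm(
  rows=[
    [[-30, 36, 0, -0.1, 1], [-66, 79, 0, -0.2, 1], [-100, 118, 0, -0.3, 1], [-133, 157, 0, -0.4, 1], [-166, 197, 0, -0.5, 1], [-200, 236, 0, -0.6, 1], [-233, 275, 0, -0.7, 1], [-266, 315, 0, -0.9, 1], [-300, 355, 0, -1, 1], [-331, 393, 0, -1, 1], [-331, 393, 0, -1, 1], [-331, 393, 0, -1, 1]],
  ],
)

```text
time_s: 1.7
eef_pos: [437.7, 10.3, 239.0]
ee_rot: [-0.0, 0.814, 0.581, -0.001]
force: [0.0, 0.3, 0.1]
grip_width: 1.003
```

```bash
python3 - <<'E'
from h import *
s=sense(); print(s['eef_pos'],rot(s['ee_rot'])[:,0],s['force'],s['time_s'])
c=cap('wrist'); print(c['xyz'],c['vertical_fov'])
cv2.imwrite('pics/w1.png',cv2.convertScaleAbs(c['color'],alpha=1.5))
E
```

```text
[437.74332536  10.27190955 238.98187589] [ 3.25145671e-01  9.45663774e-01 -5.65756136e-04] [0.01956856 0.31379554 0.05658467] 1.7
[364.30522728  34.90628201 373.75517654] 66.31538202922684
```

View pics/w1.png

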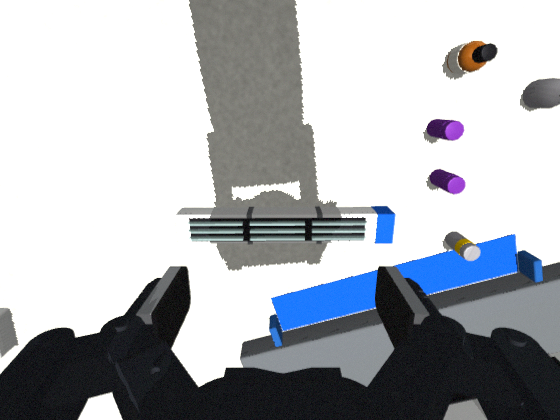

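The wrist view shows the magazine from (180,212) to (394,225), the post with its foot near (454,238) and top at (472,254), the floor's front corners at (272,298) and (515,236), and the purple decoys at (445,130) and (447,182).

```bash
cat >> h.py <<'E'
np.set_printoptions(precision=1,suppress=True)
def W2S(p,S): # world -> scanner frame
    o,th=S; d=np.array(p)-o; x=np.array([np.cos(th),np.sin(th)]); return np.array([d@x, d@np.array([-x[1],x[0]])])
def blue(c): 
    h=cv2.cvtColor(c['color'],cv2.COLOR_BGR2HSV); return cv2.inRange(h,(105,150,60),(125,255,255))
E
python3 - <<'E'
from h import *
c=cap('wrist')
m=blue(c)
cs,_=cv2.findContours(m,cv2.RETR_EXTERNAL,cv2.CHAIN_APPROX_SIMPLE)
for k in cs:
    if cv2.contourArea(k)>100: print(cv2.contourArea(k),cv2.approxPolyDP(k,3,True)[:,0].tolist())
W=lambda u,v,z:onz(c,u,v,z)
print('floor',W(272,298,0),W(515,236,0)); print('post',W(472,254,45),W(455,238,0))
print('deck',W(242,345,34),W(560,262,34))
print('noseside top',W(394,242,30),W(393,214,30),'tail top',W(183,214,30),W(178,213,0),W(390,208,0))
E
```

```text
3656.0 [[377, 270], [271, 298], [277, 314], [270, 316], [269, 325], [275, 346], [281, 344], [275, 325], [277, 316], [280, 328], [286, 329], [375, 306]]
221.5 [[518, 252], [532, 261], [534, 281], [540, 281], [540, 261], [524, 251]]
3536.5 [[514, 237], [476, 244], [480, 255], [473, 261], [450, 251], [395, 266], [427, 294], [516, 271]]
552.5 [[372, 207], [377, 213], [375, 242], [391, 242], [394, 214], [386, 207]]
floor [592.9 -58.4] [607.5 260.3]
post [584.7 184.8] [585.7 188.6]
deck [ 625.1 -109.6] [636.  285.8]
noseside top [549.9 108.4] [515.8 115.1] tail top [ 438.6 -109.4] [ 442.  -127.2] [520.3 120.3]
```

>>> move_arm(
  rows=[
    [[0, 0, 50, 0, 1], [0, 0, 100, 0, 1], [0, 0, 150, 0, 1], [0, 0, 190, 0, 1], [0, 0, 210, 0, 1], [0, 0, 220, 0, 1], [0, 0, 225, 0, 1], [0, 0, 226, 0, 1]],
  ],
)

```text
time_s: 2.8
eef_pos: [437.9, 10.8, 13.6]
ee_rot: [0.0, 0.813, 0.582, -0.0]
force: [-0.3, -0.2, -0.4]
grip_width: 1.001
```

>>> move_arm(
  rows=[
    [[0, 6, 0, 0, 1], [0, 12, 0, 0, 1], [0, 18, 0, 0, 1], [0, 23, 0, 0, 1], [0, 28, 0, 0, 1], [0, 34, 0, 0, 1], [0, 41, 0, 0, 1], [0, 48, 0, 0, 1], [0, 56, 0, 0, 1], [0, 64, 0, 0, 1], [0, 70, 0, 0, 1], [0, 70, 0, 0, 1]],
  ],
)

```text
time_s: 4.3
eef_pos: [504.8, -12.1, 13.7]
ee_rot: [0.001, 0.813, 0.582, 0.0]
force: [0.2, 0.3, 0.2]
grip_width: 1.0
```

```bash
python3 - <<'E'
from h import *
s=sense(); print(s['eef_pos'],s['force'],s['time_s'])
c=cap('wrist'); t=cap('top')
cv2.imwrite('pics/w2.png',np.hstack([cv2.resize(cv2.convertScaleAbs(c['color'],alpha=1.3),(400,300)),cv2.resize(t['color'][125:275,150:350],(400,300),interpolation=cv2.INTER_CUBIC)]))
E
```

```text
[504.8 -12.1  13.7] [0.2 0.3 0.2] 4.3
```

View pics/w2.png

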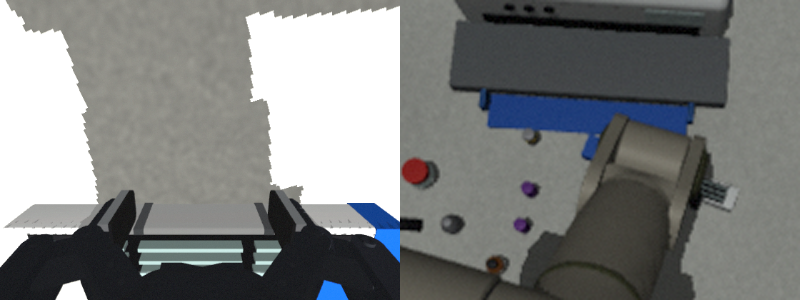

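Contact confirmed: both fingertips are flush on the front face and the magazine is moving parallel. I'll push 18 mm more, back off, rise and measure.

>>> move_arm(
  rows=[
    [[0, 6, 0, 0, 1], [0, 12, 0, 0, 1], [0, 18, 0, 0, 1], [0, 18, 0, 0, 1], [0, 0, 0, 0, 1], [0, -15, 0, 0, 1], [0, -15, -50, 0, 1], [-40, -15, -100, 0, 1], [-80, -15, -150, 0, 1], [-120, -15, -190, 0, 1], [-120, -15, -190, 0, 1]],
  ],
)

```text
time_s: 5.78
eef_pos: [451.7, -122.9, 206.8]
ee_rot: [0.004, 0.814, 0.58, 0.002]
force: [0.5, 0.6, -1.7]
grip_width: 1.002
```

```bash
cat >> h.py <<'E'
S0=(np.array([650.5,99.5]),np.radians(-2.2))
def blobs(c,m,amin):
    cs,_=cv2.findContours(m,cv2.RETR_EXTERNAL,cv2.CHAIN_APPROX_SIMPLE)
    return [(cv2.contourArea(k),cv2.approxPolyDP(k,3,True)[:,0].tolist()) for k in cs if cv2.contourArea(k)>amin]
E
python3 - <<'E'
from h import *
s=sense(); print(s['eef_pos'],s['force'],s['time_s'])
c=cap('wrist'); t=cap('top')
print([b for b in blobs(c,blue(c),80)])
cv2.imwrite('pics/w3.png',np.hstack([cv2.resize(cv2.convertScaleAbs(c['color'],alpha=1.3),(400,300)),cv2.resize(t['color'][125:275,150:350],(400,300),interpolation=cv2.INTER_CUBIC)]))
E
```

```text
[ 451.7 -122.9  206.8] [ 0.5  0.6 -1.7] 5.775
[(5423.0, [[559, 221], [522, 231], [522, 226], [504, 217], [489, 217], [504, 226], [496, 257], [421, 257], [390, 266], [396, 266], [429, 295], [557, 263]])]
```

View pics/w3.png

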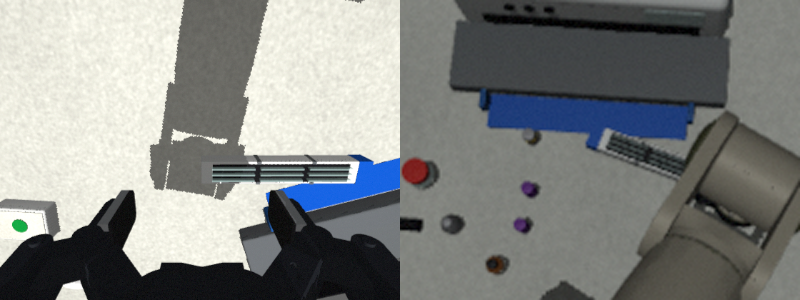

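The wrist view shows the magazine with its nose front-top corner near (522,228) and tail top corners near (295,229) and (294,256). The nose overlaps the bay mouth.

```bash
python3 - <<'E'
from h import *
c=cap('wrist'); t=cap('top')
W=lambda u,v,z:onz(c,u,v,z)
pts=dict(noseFT=W(522,227,30),tailFT=W(295,229,30),tailST=W(294,256,30))
T=lambda u,v:onz(t,150+u/2,125+v/2,30)
pts.update(TnoseF=T(590,147),TnoseS=T(602,128))
for k,p in pts.items(): print(k,p,W2S(p,S0))
d=pts['noseFT']-pts['tailFT']; print(np.linalg.norm(d),np.degrees(np.arctan2(d[1],d[0])))
E
```

```text
noseFT [570.7  97.8] [-79.7  -4.7]
tailFT [ 497.  -123.2] [-144.9 -228.4]
tailST [ 525.7 -133.8] [-115.7 -238. ]
TnoseF [ 586.8 -535.7] [ -39.3 -637.1]
TnoseS [ 617.9 -555.8] [  -7.4 -656. ]
233.02436785510866 71.55674646855496
```

>>> move_arm(
  rows=[
    [[-20, 20, 0, 0, -1], [-45, 45, 0, 0, -1], [-45, 60, 0, 0, -1], [-45, 60, 50, 0, -1], [-45, 60, 100, 0, -1], [-45, 60, 140, 0, -1], [-45, 60, 170, 0, -1], [-45, 60, 183, 0, -1], [-45, 60, 188, 0, -1], [-45, 60, 188, 0, -1]],
  ],
)

```text
time_s: 7.22
eef_pos: [493.3, -181.4, 15.1]
ee_rot: [0.0, 0.813, 0.582, -0.0]
force: [-0.6, -0.7, 0.3]
grip_width: 0.001
```

```bash
python3 - <<'E'
from h import *
s=sense(); print(s['eef_pos'],s['force'],s['time_s'])
c=cap('wrist','w4.png'); t=cap('top')
cv2.imwrite('pics/w4.png',np.hstack([cv2.resize(cv2.convertScaleAbs(c['color'],alpha=1.3),(400,300)),cv2.resize(t['color'][125:275,150:350],(400,300),interpolation=cv2.INTER_CUBIC)]))
E
```

```text
[ 493.3 -181.4   15.1] [-0.6 -0.7  0.3] 7.225
```

View pics/w4.png

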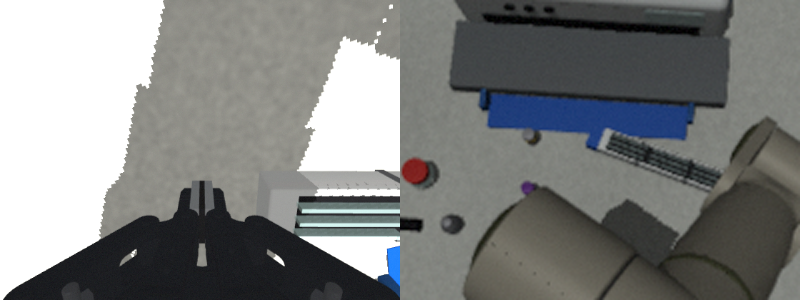

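```bash
python3 - <<'E'
from h import *
c=cap('wrist'); t=cap('top'); s=sense(); X=rot(s['ee_rot'])
for n,p in dict(tailFbottom=(361,249,0),tailFtop=(370,241,30),tailStop=(376,331,30),tailS=(362,290,15)).items():
    q=onz(c,p[0],p[1],p[2]); d=np.array([*q,0])-[*s['eef_pos'][:2],0]; print(n,q,(X.T@d)[:2])
for p in [(190,147),(202,128)]:
    q=onz(t,150+p[0]/2,125+p[1]/2,30); print(q,W2S(q,S0))
g=cv2.cvtColor(c['color'],cv2.COLOR_BGR2GRAY); 
print(g[225:340:6,376].tolist()); print(g[300,350:400:2].tolist())
E
```

```text
tailFbottom [ 499.4 -141.9] [39.5 -7.1]
tailFtop [ 481.2 -140.6] [ 34.9 -24.7]
tailStop [ 524.6 -148.8] [41.2 19. ]
tailS [ 512.5 -148.4] [37.6  7.5]
[568.2  88.8] [-81.9 -13.9]
[599.2  71.4] [-50.2 -30.1]
[113, 116, 114, 107, 108, 106, 102, 101, 101, 103, 107, 110, 114, 114, 17, 16, 21, 19, 19, 23]
[110, 111, 106, 99, 104, 97, 102, 101, 100, 101, 100, 101, 104, 112, 118, 122, 121, 124, 122, 122, 122, 122, 122, 121, 122]
```

>>> move_arm(
  rows=[
    [[5, -2, 0, 0, -1], [13, -2, 0, 0, -1], [20, -2, 0, 0, -1], [26, -2, 0, 0, -1], [33, -2, 0, 0, -1], [41, -2, 0, 0, -1], [50, -2, 0, 0, -1], [59, -2, 0, 0, -1], [68, -2, 0, 0, -1], [77, -2, 0, 0, -1], [84, -2, 0, 0, -1], [88, -2, 0, 0, -1]],
  ],
)

```text
time_s: 8.93
eef_pos: [520.0, -97.2, 15.3]
ee_rot: [0.0, 0.813, 0.582, 0.0]
force: [-0.8, -2.9, 1.1]
grip_width: 0.002
```

```bash
python3 - <<'E'
from h import *
s=sense(); print(s['eef_pos'],s['force'],s['time_s'])
c=cap('side'); t=cap('top')
cv2.imwrite('pics/w5.png',np.hstack([cv2.resize(cv2.convertScaleAbs(c['color'][190:310,160:320],alpha=1.2),(400,300),interpolation=cv2.INTER_CUBIC),cv2.resize(t['color'][145:255,190:336],(400,300),interpolation=cv2.INTER_CUBIC)]))
E
```

```text
[520.  -97.2  15.3] [-0.8 -2.9  1.1] 8.925
```

View pics/w5.png

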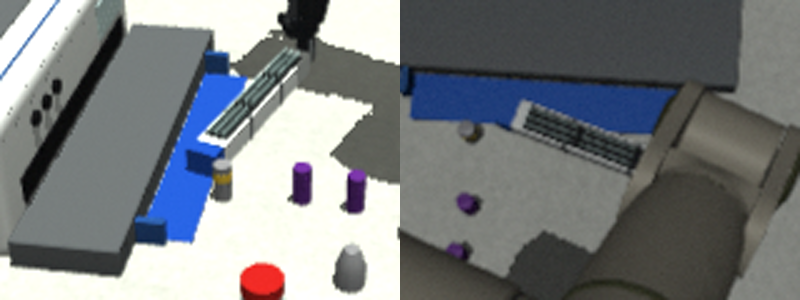

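The nose is lined up just inside the post (about 8 mm of clearance), so I keep pushing along the axis.

>>> move_arm(
  rows=[
    [[7, 0, 0, 0, -1], [14, 0, 0, 0, -1], [21, 0, 0, 0, -1], [28, 0, 0, 0, -1], [35, 0, 0, 0, -1], [42, 0, 0, 0, -1], [49, 0, 0, 0, -1], [55, 0, 0, 0, -1], [60, 0, 0, 0, -1], [64, 0, 0, 0, -1], [64, 0, 0, 0, -1]],
  ],
)

```text
time_s: 10.4
eef_pos: [540.7, -36.2, 15.3]
ee_rot: [0.0, 0.813, 0.582, 0.0]
force: [0.3, -0.5, 0.1]
grip_width: 0.004
```

```bash
python3 - <<'E'
from h import *
s=sense(); print(s['eef_pos'],s['force'],s['time_s'])
c=cap('side'); t=cap('top')
cv2.imwrite('pics/w6.png',np.hstack([cv2.resize(cv2.convertScaleAbs(c['color'][190:310,160:320],alpha=1.2),(400,300),interpolation=cv2.INTER_CUBIC),cv2.resize(t['color'][145:255,190:336],(400,300),interpolation=cv2.INTER_CUBIC)]))
E
```

```text
[540.7 -36.2  15.3] [ 0.3 -0.5  0.1] 10.4
```

View pics/w6.png

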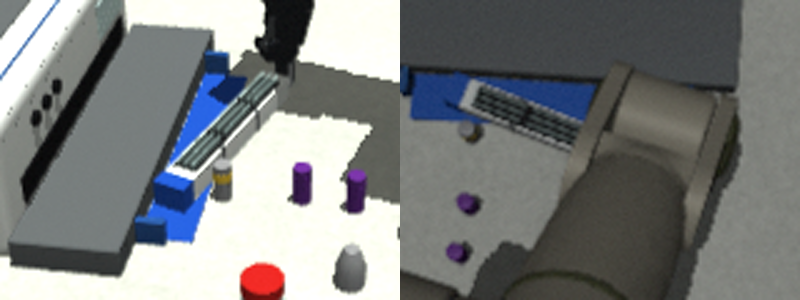

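>>> move_arm(
  rows=[
    [[5, 0, 0, 0, -1], [8, 0, 0, 0, -1], [8, 0, 0, 0, -1], [-10, 0, 0, 0, -1], [-17, 0, -30, 0, -1], [-17, -10, -65, 0, 0], [20, -30, -65, 0, 1], [60, -44, -65, 0, 1], [88, -44, -65, 0, 1], [88, -44, -65, 0, 1], [88, -44, -65, 0, 1], [88, -44, -65, 0, 1]],
  ],
)

```text
time_s: 12.0
eef_pos: [527.1, 59.8, 80.3]
ee_rot: [0.0, 0.814, 0.581, 0.0]
force: [0.4, -0.4, 0.5]
grip_width: 1.003
```

```bash
python3 - <<'E'
from h import *
s=sense(); print(s['eef_pos'],s['force'],s['time_s'],s['grip_width'])
c=cap('wrist')
cv2.imwrite('pics/w7.png',cv2.convertScaleAbs(c['color'],alpha=1.3))
E
```

```text
[527.1  59.8  80.3] [ 0.4 -0.4  0.5] 12.0 1.002641760522822
```

View pics/w7.png

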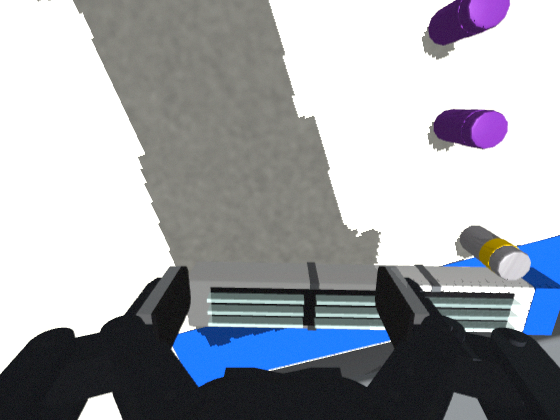

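The wrist view shows the magazine's front face at rows 264–288, its tail near (165,280), and the nose beyond 530, past the post (foot at about (470,240)).

```bash
python3 - <<'E'
from h import *
c=cap('wrist'); s=sense(); X=rot(s['ee_rot'])
for n,p in dict(Fb=(250,264,0),Fb2=(205,265,0),Ft=(250,286,30),Ft2=(500,286,30),noseF=(531,287,30),St=(250,327,30),St2=(500,331,30),tail=(190,287,30),postfoot=(466,238,0),posttop=(514,264,45),floorR=(173,345,0)).items():
    q=onz(c,*p); d=np.array([*q,0])-[*s['eef_pos'][:2],0]; print(n,q,(X.T@d)[:2],W2S(q,S0))
E
```

```text
Fb [552.5  25. ] [-25.   35.3] [-95.  -78.2]
Fb2 [542.4  -6.9] [-58.6  36.1] [-103.9 -110.5]
Ft [553.7  27.7] [-22.2  35.6] [-93.9 -75.5]
Ft2 [607.  182.6] [141.7  35.9] [-46.7  81.4]
noseF [614.3 201.8] [162.2  36.7] [-40.1 100.8]
St [583.7  16.3] [-23.2  67.6] [-63.6 -85.7]
St2 [642.7 178. ] [148.9  71.2] [-10.8  78.2]
tail [541.6  -9.8] [-61.5  36.3] [-104.6 -113.4]
postfoot [583.8 180.4] [132.1  14.6] [-69.8  78.3]
posttop [582.3 184.4] [135.4  12. ] [-71.4  82.2]
floorR [600.8 -60.1] [-90.  108.5] [ -43.6 -161.4]
```

>>> move_arm(
  rows=[
    [[0, 0, 40, 0, 1], [0, 0, 60, 0, 1], [0, 0, 66, 0, 1], [0, 8, 67, 0, 1], [0, 16, 67, 0, 1], [0, 25, 67, 0, 1], [-2, 31, 67, -0.3, 1], [-3, 37, 67, -0.6, 1], [-4, 43, 67, -0.9, 1], [-5, 49, 67, -1.25, 1], [-5, 55, 67, -1.55, 1], [-5, 61, 67, -1.85, 1]],
  ],
)

```text
time_s: 13.6
eef_pos: [583.7, 35.6, 13.3]
ee_rot: [0.0, 0.753, 0.658, 0.0]
force: [-2.9, 0.8, 1.9]
grip_width: 0.999
```

```bash
python3 - <<'E'
from h import *
s=sense(); X=rot(s['ee_rot']); print(s['eef_pos'],s['force'],s['time_s'],np.degrees(np.arctan2(X[1,0],X[0,0])),W2S(s['eef_pos'][:2],S0))
c=cap('side'); t=cap('top')
cv2.imwrite('pics/w8.png',np.hstack([cv2.resize(cv2.convertScaleAbs(c['color'][190:310,160:320],alpha=1.2),(400,300),interpolation=cv2.INTER_CUBIC),cv2.resize(t['color'][145:255,190:336],(400,300),interpolation=cv2.INTER_CUBIC)]))
E
```

```text
[583.7  35.6  13.3] [-2.9  0.8  1.9] 13.6 82.34885077900925 [-64.3 -66.5]
```

View pics/w8.png

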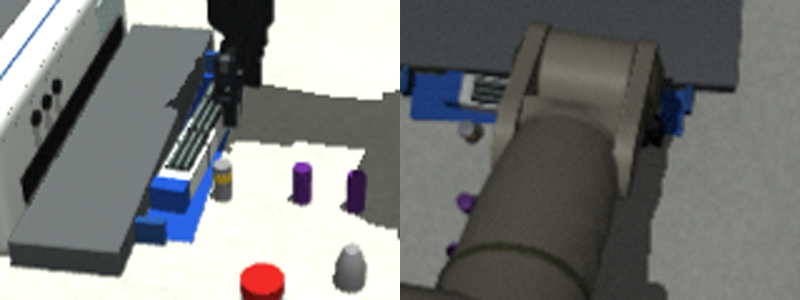

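>>> move_arm(
  rows=[
    [[0, 4, 0, -0.25, 1], [1, 8, 0, -0.5, 1], [1, 12, 0, -0.75, 1], [1, 14, 0, -0.9, 1], [1, 15, 0, -0.9, 1], [1, 15, 0, -0.9, 1]],
  ],
)

```text
time_s: 14.45
eef_pos: [599.0, 34.4, 13.3]
ee_rot: [0.0, 0.721, 0.693, 0.0]
force: [-1.6, -0.1, -0.1]
grip_width: 0.996
```

>>> move_arm(
  rows=[
    [[0, 1, 0, 0, 1], [0, 2, 0, 0, 1], [0, 2, 0, 0, 1]],
  ],
)

```text
time_s: 14.82
eef_pos: [601.1, 34.4, 13.3]
ee_rot: [0.001, 0.721, 0.693, 0.001]
force: [-1.1, 0.2, -0.2]
grip_width: 0.999
```

>>> move_arm(
  rows=[
    [[0, 1, 0, 0, 1], [0, 2, 0, 0, 1], [0, 3, 0, 0, 1], [0, 3, 0, 0, 1]],
  ],
)

```text
time_s: 15.32
eef_pos: [603.0, 34.4, 13.2]
ee_rot: [-0.001, 0.721, 0.693, -0.001]
force: [-9.1, -0.4, 3.6]
grip_width: 0.999
```

>>> move_arm(
  rows=[
    [[0, 1, 0, 0, 1], [0, 2, 0, 0, 1], [0, 2, 0, 0, 1]],
  ],
)

```text
time_s: 15.7
eef_pos: [603.0, 34.5, 13.2]
ee_rot: [-0.003, 0.721, 0.693, -0.003]
force: [-14.8, -1.6, 9.9]
grip_width: 1.0
```

The stop has been reached: the force climbs and the position holds. I'll back off, rise and inspect.

>>> move_arm(
  rows=[
    [[0, -5, 0, 0, 1], [0, -20, 0, 0, 1], [0, -35, 0, 0, 1], [0, -40, -50, 0, 1], [40, -40, -100, 0, 1], [60, -40, -150, 0, 1], [60, -40, -160, 0, 1], [60, -40, -160, 0, 1], [60, -40, -160, 0, 1]],
  ],
)

```text
time_s: 16.82
eef_pos: [566.1, 95.4, 171.9]
ee_rot: [-0.004, 0.721, 0.693, -0.004]
force: [-0.2, 0.4, -0.4]
grip_width: 0.997
```

```bash
python3 - <<'E'
from h import *
s=sense(); print(s['eef_pos'],s['force'],s['time_s'])
c=cap('wrist'); cv2.imwrite('pics/w9r.png',c['color'])
cv2.imwrite('pics/w9.png',cv2.resize(cv2.convertScaleAbs(c['color'],alpha=1.3),(800,600)))
E
```

```text
[566.1  95.4 171.9] [-0.2  0.4 -0.4] 16.825
```

No pictures left, so I check numerically. The visible floor strip in front of the magazine should be 18 mm deep along its whole length.

```bash
python3 - <<'E'
from h import *
c=cap('wrist'); im=c['color']; m=blue(c); g=cv2.cvtColor(im,cv2.COLOR_BGR2GRAY)
for b in blobs(c,m,60): print(b)
for u in range(120,470,25):
    r=np.where(m[:,u]>0)[0]
    if len(r)<3: continue
    seg=np.split(r,np.where(np.diff(r)>1)[0]+1)[0]
    a,b=onz(c,u,seg[0]-.5),onz(c,u,seg[-1]+.5)
    print(u,seg[0],seg[-1],W2S(a,S0),W2S(b,S0),'depth',round(W2S(b,S0)[0]-W2S(a,S0)[0],1),'gray below',g[seg[-1]+1:seg[-1]+60:3,u].tolist())
E
```

```text
(672.0, [[445, 244], [441, 267], [454, 281], [462, 281], [466, 255], [452, 244]])
(645.0, [[131, 244], [112, 255], [116, 282], [124, 282], [135, 270]])
(7177.5, [[131, 221], [139, 268], [153, 267], [150, 251], [163, 237], [386, 237], [395, 248], [394, 265], [411, 279], [414, 267], [439, 267], [446, 222], [398, 220], [385, 229], [372, 220]])
120 249 282 [ -21.4 -177.4] [  18.5 -183.5] depth 39.9 gray below [61, 106, 121, 120, 119, 119, 119, 120, 119, 119, 118, 56, 22, 21, 22, 47, 19, 21, 23, 21]
145 220 268 [ -53.3 -147.3] [   1.8 -154.4] depth 55.1 gray below [110, 53, 55, 55, 56, 69, 34, 18, 16, 25, 29, 89, 87, 88, 85, 79, 83, 82, 72, 18]
170 221 237 [ -52.2 -122.1] [ -33.6 -124. ] depth 18.6 gray below [106, 115, 118, 122, 232, 221, 32, 81, 160, 55, 89, 91, 88, 88, 86, 57, 21, 18, 11, 15]
195 220 237 [-53.2 -96.7] [-33.6 -98.3] depth 19.6 gray below [83, 100, 100, 100, 115, 75, 22, 80, 154, 30, 80, 147, 46, 86, 159, 46, 56, 52, 54, 54]
220 220 237 [-53.1 -71.4] [-33.5 -72.5] depth 19.6 gray below [82, 100, 100, 101, 112, 74, 23, 81, 154, 29, 79, 147, 54, 96, 167, 47, 51, 54, 55, 55
[... 648 characters left out ...]
9.6 gray below [114, 119, 115, 122, 235, 118, 44, 83, 154, 49, 89, 150, 66, 111, 228, 61, 109, 118, 121, 119]
370 220 237 [-52.7  80.5] [-33.1  82.1] depth 19.6 gray below [116, 121, 122, 117, 235, 57, 44, 79, 155, 53, 93, 146, 71, 111, 234, 64, 109, 120, 119, 119]
395 225 266 [-47.3 106.4] [  0.2 111.2] depth 47.4 gray below [81, 90, 88, 87, 89, 66, 22, 18, 15, 18, 17, 20, 17, 15, 17, 12, 18, 16, 17, 16]
420 220 267 [-52.6 131.2] [  1.4 137.8] depth 54.0 gray below [159, 53, 56, 55, 56, 59, 94, 20, 21, 21, 18, 52, 73, 72, 74, 75, 81, 80, 80, 17]
445 220 228 [-52.5 156.5] [-42.8 157.9] depth 9.7 gray below [127, 157, 211, 219, 223, 38, 32, 34, 37, 31, 35, 36, 36, 33, 35, 48, 57, 45, 62, 111]
```

```bash
python3 -c "
from rig import ctrl
print(ctrl.finish_job())"
```

```text
the job is handed in; nothing more can be done
None
```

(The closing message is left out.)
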